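Hang up the scoop and draw the long honey paddle out of the half-covered tray

TASK

The steel scoop is lying across the opening of the half-covered utensil tray: hang it by its eye on the bare brass peg of the standing pegboard and let go of it. Then draw the long wooden honey paddle out through the tray's opening, handle end first and on a slant because it is longer than the opening and its ends lie under the covers, without forcing it against the covers. Finish while still holding the paddle still in the air, every part of it at least 5 cm above the tray's top and touching nothing but the gripper, and leave the kettle, honey pot, jar and mug where they stand.

Things in the scene. Friction and masses are not known exactly. Their poses are not given: they have to be found in the camera images.
- tray: Fixed plywood utensil tray, grey floor, two fixed covers. Origin on the worktop (z = 0), long axis its y. Outside x -88 to 88, y -193 to 178 mm, 72 mm high. Inside x -80 to 80, y -185 to 170 mm, floor at height 6 mm, covers' underside 66, top 72 mm. Long cover: y -193 to -60 mm; short cover: y 100 to 178 mm; the opening lies between them.
- covers: The tray's two fixed wooden covers, part of the tray, same origin and axes as the tray; 6 mm thick, spans as told under tray.
- opening (a point): Centre of the tray's opening (160 by 160 mm between the two covers), level with the covers' top (tray frame 0, 20, 72 mm). Axes as the tray's.
- paddle: Loose dark walnut honey paddle, 250 mm long, 56-112 g, on the tray's floor, ends under the covers. Origin: centre of its underside, z up, +y towards the handle end. Handle y -30 to 125 mm, 16 mm wide, 20 mm high. Blade y -125 to -30 mm, 40 mm wide, 10 mm thick, flush with the underside. Balance point near y = 0. It lies along the tray's y within 0.07 rad.
- blade_end (a point): Middle of the paddle's blade end face (paddle frame 0, -125, 5 mm); starts under the long cover.
- handle_end (a point): Middle of the paddle's handle end face (paddle frame 0, 125, 10 mm); starts under the short cover. It comes free when the paddle is slid about 35 mm towards the long cover until this end stands inside the opening, then tilted up: 15 degrees, blade end near the floor, lifts it over the short cover (about 20 at most until the paddle has been drawn out some way).
- scoop: Loose steel scoop, 226 mm long, 100-195 g, lying level on the covers across the opening, eye over the short cover. Origin: underside at mid-length, z up, +y towards the eye. Flat handle y -43 to 80 mm, 14 mm wide, 6 mm thick. Bowl y -113 to -43 mm, 56 mm wide, 22 mm high. Eye: flat ring of 6 mm bar round y = 95 mm, hole 24 mm, outside 36 mm. Balance point about y = -40 mm.
- eye (a point): Centre of the scoop's eye (scoop frame 0, 95, 3 mm); the hole's axis is the scoop's z.
- pegboard: Fixed white standing pegboard, 320 mm wide (its x), 12 mm thick (y -6 to 6 mm), top at 340 mm. Origin on the worktop under the panel's centre; its face looks along its -y, towards the tray. One bare brass peg at mid-width. Two mugs hang 115 mm to either side of it, radius 36 mm, heights 150 to 235 mm, out to y = -81 mm; their pegs reach 262 to 278 mm high.
- peg_tip (a point): Top of the bare peg's upturned tip (pegboard frame 0, -76, 291 mm). The peg is 6 mm round bar; the eye goes down over this tip. Let go there, the scoop swings down by itself and hangs from the level arm, eye uppermost.
- peg_arm (a point): Middle of the peg's level arm, on the bar's axis (pegboard frame 0, -41, 260 mm). The arm runs from the panel along the pegboard's -y to y = -76 mm, where it turns straight up. Axes as the pegboard's.
- kettle: Matt black kettle, 156 mm across, 197 mm high, handle and spout; bystander. Origin centre of underside.
- honey_pot: Pale stoneware honey pot with terracotta lid, 100 mm across, 117 mm high; bystander. Origin centre of underside.
- tea_jar: Amber glass tea jar with wooden cap, 84 mm across, 130 mm high; bystander. Origin centre of underside.
- mug: White mug, 82 mm across, 92 mm high; bystander. Origin centre of underside.

How it is judged (in metres and radians):
On the way, in this order (a step that is already met when the one before it is completed fails the run):
1. the scoop hangs by its eye on the peg, let go and still (x of eye in the frame of pegboard between -0.02 and 0.02 m and y of eye in the frame of pegboard between -0.078 and -0.004 m and z of eye in the frame of pegboard between 0.235 and 0.272 m and angle between scoop's own y axis and vertical below 0.6 rad and contact force between scoop and pegboard above 0.3 N and contact force between scoop and the fingers below 0.1 N and linear speed of scoop below 0.15 m/s), for 0.3 s.
2. the paddle slants through the opening: handle end above the covers, blade end still beneath them (height (world z) of handle_end above 0.08 m and height (world z) of blade_end below 0.06 m and contact force between the fingers and paddle above 1 N), for 0.1 s.
At the end, for the whole second after the job is handed in: Scoop hangs by its eye on the peg arm (20 mm sideways, eye 235-272 mm high, within 0.6 rad of plumb, under 0.15 m/s), not touched by the fingers; the gripper holds the paddle still, both ends over 122 mm above the worktop, touching no tray, board, scoop or bystander (all of step 1 and height (world z) of each of blade_end, handle_end above 0.122 m and contact force between the fingers and paddle above 1 N and linear speed of paddle below 0.05 m/s and contact force between paddle and tray below 0.1 N and contact force between paddle and pegboard below 0.1 N and contact force between paddle and scoop below 0.1 N and contact force between paddle and kettle below 0.1 N and contact force between paddle and honey_pot below 0.1 N and contact force between paddle and tea_jar below 0.1 N and contact force between paddle and mug below 0.1 N); the arm keeps its last pose, push and grip.
It fails at once if the kettle, honey pot, jar or mug is pushed more than 3 cm or knocked over (distance of any of kettle, honey_pot, tea_jar, mug from where it was at the start of the episode above 0.03 m or angle between any of kettle, honey_pot, tea_jar, mug's own z axis and vertical above 0.5 rad).
It fails at once if the paddle is forced against the covers (over 30 N) (contact force between paddle and covers above 30 N).
It also fails if it takes over 58 s, if anything falls off the work surface, if the arm or the gripper's body presses on something with over 40 N, if the wrist force passes 120 N, or if a joint passes its speed limit or range.

ROBOT

A 6-joint arm with a two-finger parallel gripper is mounted at the origin on the work surface. World frame = base frame: x ahead of the robot, y to its left, z up, the work surface at z = 0. Lengths are in m, angles in degrees, forces in N, time in s.
With the tool pointing down it reaches from about 0.325 to 0.85 m from the base axis. Payload 4.4 kg.
Tool frame: the origin (TCP) lies at the very end of the fingers, on their centre line; the grasp point (between the pads) lies 19 mm behind it; z points along the fingers, y is the line along which they close (so a half turn about z gives the same grasp; the last joint's range is limited). The gripper opens to 94 mm and grips with 3 to 60 N. Pads are 16 mm wide; open, the fingers measure 119 mm over their backs; the gripper's body (75 mm by 177 mm) begins 78 mm behind the grasp point.
Start: joints at [-73.195, 11.837, 88.321, -0, 79.842, -8.623], TCP at [0.247, -0.519, 0.205] pointing down, gripper open.
Joint ranges: [-156.59, 156.59], [-49.26, 127.26], [12.9, 141.05], [-63.56, 243.56], [4.71, 150.69], [-161.64, 161.64]. Speed limits (degrees/s): [159.86, 159.86, 180, 180, 180, 180].

INTERFACE

Orientations are given as [roll, pitch, yaw] about the fixed x, y, z axes, in that order (R = Rz(yaw) Ry(pitch) Rx(roll)).
In Python, from plant import bot gives the robot as it stands.
- The arm moves only by the tool drive_tool, never from a script. Its argument "moves" is a list of rows, each a list of 3 entries, a list of its own where there are three numbers: the gripper's target within -1 to 1 (shut at 1, half-way at 0, fully open at -1), then the shift along the world's x, y, z in m, then the turn about the world's z in rad. A call has 1 to 5 rows; each row is the pose to reach, as a shift and turn from the pose commanded when the call began; what a row does not reach only later rows make up. A row lasts 1/10 s, in which the tool goes at most 50 mm and 8.59 degrees, less where a joint would pass 70% of its speed; a pose out of reach is approached as far as the arm can. A call with a gripper value outside its range is refused whole. The fingers move at their own pace and stop on an object; "grip_force" is the grip in N (left out, the last holds). Time passes only in rows, so rows that repeat a pose let the fingers close. It gives the time, the measured TCP pose, the force, the opening and the grip force at its end, in the units of the state.
- bot.read_state(): the state, without advancing time (a new reading comes with each control period).
- bot.capture(name): name is "scene" or "side" or "wrist"; returns the picture (400x640x3 uint8, blue, green, red); there is no depth.
- bot.camera_params(name): a dict with "mtx" (3x3 intrinsics, pixels), "k1" (the pictures are not rectified: a ray, as slopes to the right and down, at radius r is drawn at 1 + k1 r^2 times it, then the intrinsics apply), "origin" and "orientation" of the camera in the world; the wrist camera has in their place "hand_eye" (4x4, takes a point from camera to tool coordinates, whose origin is the TCP and whose axes are the flange's). Camera axes: x right, y down, z forward; pixel columns grow to the right and rows downward; lengths in m; the calibration is good to about 2 mm. A picture is of the moment at which its call begins: read the wrist's pose just before it. camera_params takes no time and is no camera call.
- bot.close_job(): hands the job in; it is judged then, once.
Trained networks look in the newest picture that a camera, given by its name, has taken for a name from the list of things; names that differ only in an ending like _2 or _b are one class to them, and where a whole thing is asked for, a point or a joint stands for the part that bears it (a point fixed in the world has none). Each returns a list of dicts, best first, with "conf" (0 to 1); they miss things now and then, are a little off and sometimes report something else, mostly with a low value. They report only what shows in the picture. A call takes as long as a camera call.
- bot.find_in(camera, query): "rect" ([left, top, width, height] in pixels, round what is visible of it).
- bot.cut_out(camera, query): "region" (400x640 bool, what is visible of it) and "rect" ([left, top, width, height] in pixels, round what is visible of it).
- bot.spot_point(camera, query): "point" ([column, row] in pixels: a listed point, or the origin of a listed thing).
The state is a dict: "time_s": time; "joints": joint angles; "dq": joint speeds; "joint_efforts": joint torques, N m; "position": TCP position; "eef_rot": TCP orientation; "ft_force": force on the tool from outside, world axes, zero at the start; "torque": the same for the moment, N m; "opening": finger opening in m; "finger_force": force on a finger pad.
Only numpy, scipy, OpenCV 4.12 (cv2) and the standard library are available. Lean on these libraries where they do the work, as an engineer would, in place of code of your own. Each camera call takes 0.05 s, during which the arm holds its last target. There are 200 camera calls.

## Working session

There is one attempt and no reset: what is moved stays moved. The work goes in short steps, Python scripts to look and compute and a tool call to move; the robot and the scene stay as the last step left them, time stands still between calls to the robot, and variables do not carry over. Pictures are saved under pics/ and viewed, at most 10 in all, crops included, and the job is handed in when it is done.

Besides the shell and the picture viewer there is one more tool, called after ">>>" as name(argument=value, ...), one argument or row to a line, values as JSON. drive_tool: Moves the arm, as the interface text tells. Its arguments: {"type":"object","properties":{"moves":{"type":"array","items":{"type":"array"}},"grip_force":{"type":"number"}},"required":["moves"]}

```bash
mkdir -p pics; cat > h.py <<'E'
import numpy as np, cv2
from scipy.spatial.transform import Rotation as R
from plant import bot
def cam(name):
    p=bot.camera_params(name); K=np.array(p["mtx"],float)
    if "hand_eye" in p:
        s=bot.read_state(); T=np.eye(4); T[:3,:3]=R.from_euler('xyz',s["eef_rot"],degrees=True).as_matrix(); T[:3,3]=s["position"]
        T=T@np.array(p["hand_eye"]); return K,p["k1"],T[:3,3],T[:3,:3]
    o=np.array(p["orientation"],float)
    Rm=o if o.shape==(3,3) else (R.from_euler('xyz',o,degrees=True).as_matrix() if o.size==3 else R.from_quat(o).as_matrix())
    return K,p["k1"],np.array(p["origin"],float),Rm
def ray(c,px):
    K,k1,o,Rm=c; d=np.linalg.solve(K,[px[0],px[1],1.])[:2]; u=d.copy()
    for _ in range(30): u=d/(1+k1*(u@u))
    v=Rm@np.array([u[0],u[1],1.]); return o,v/np.linalg.norm(v)
def atz(c,px,z):
    o,v=ray(c,px); return o+v*(z-o[2])/v[2]
def proj(c,P):
    K,k1,o,Rm=c; q=Rm.T@(np.array(P,float)-o); u=q[:2]/q[2]; u=u*(1+k1*(u@u)); return (K@[u[0],u[1],1])[:2]
def tri(obs):
    A=np.zeros((3,3));b=np.zeros(3)
    for c,px in obs:
        o,v=ray(c,px);M=np.eye(3)-np.outer(v,v);A+=M;b+=M@o
    P=np.linalg.solve(A,b); return P,[np.linalg.norm(proj(c,P)-px) for c,px in obs]
E
python3 - <<'E'
from h import *
s=bot.read_state(); print({k:np.round(v,3) for k,v in s.items()})
print({n:bot.camera_params(n) for n in("scene","side","wrist")})
ims=[bot.capture(n) for n in("scene","side")]
for n,i in zip(("scene","side"),ims): cv2.imwrite(f"pics/{n}0.png",i)
C={n:cam(n) for n in("scene","side")}
for q in["eye","scoop","peg_tip","peg_arm","opening","tray","pegboard","handle_end","paddle","kettle","honey_pot","tea_jar","mug"]:
    ob=[];t=[]
    for n in C:
        r=bot.spot_point(n,q)
        if r: ob.append((C[n],np.array(r[0]["point"],float)));t.append((n,np.round(r[0]["point"]),round(r[0]["conf"],2)))
    print(q,t,[np.round(x,3) for x in tri(ob)] if len(ob)>1 else '')
E
```

```text
{'time_s': np.float64(0.0), 'joints': array([-7.3197e+01,  1.1885e+01,  8.8402e+01,  1.0000e-03,  7.9840e+01,
       -8.6230e+00]), 'dq': array([-0.045,  0.026,  0.146, -0.003, -0.014,  0.06 ]), 'joint_efforts': array([-1.0000e-03, -3.7088e+01, -2.8142e+01,  7.0000e-02,  3.6000e-02,
       -0.0000e+00]), 'position': array([ 0.247, -0.519,  0.204]), 'eef_rot': array([-1.79873e+02, -2.00000e-02,  2.54260e+01]), 'ft_force': array([-0.109,  0.355, -0.692]), 'torque': array([-0.025, -0.03 ,  0.054]), 'finger_force': np.float64(0.0), 'opening': np.float64(0.094)}
{'scene': {'mtx': array([[366.19711771,   0.        , 313.33404597],
       [  0.        , 366.19711771, 198.06758692],
       [  0.        ,   0.        ,   1.        ]]), 'k1': -0.07132136603786024, 'origin': array([ 1.27239439, -0.5536328 ,  0.90311168]), 'orientation': array([-129.52705105,   -0.32261778,   51.4352975 ])}, 'side': {'mtx': array([[514.7672547 ,   0.        , 314.01569987],
       [  0.        , 514.7672547 , 198.77314145],
       [  0.        ,   0.        ,   1.        ]]), 'k1': -0.019168896642970435, 'origin
[... 1510 characters left out ...]
444,  0.191, -0.168]), array([50.947, 70.643])]
handle_end [('scene', array([298., 212.]), 0.56)] 
paddle [('side', array([366., 251.]), 0.77)] 
kettle [('scene', array([184., 319.]), 0.7), ('side', array([401., 171.]), 0.96)] [array([ 0.616, -0.486,  0.009]), array([0.864, 0.645])]
honey_pot [('scene', array([371., 260.]), 0.73), ('side', array([257., 233.]), 0.82)] [array([ 0.78 ,  0.081, -0.002]), array([0.892, 0.875])]
tea_jar [('scene', array([328., 279.]), 0.61), ('side', array([296., 211.]), 0.69)] [array([ 0.754, -0.078,  0.003]), array([0.632, 0.566])]
mug [('scene', array([404., 231.]), 0.81), ('side', array([217., 268.]), 0.7)] [array([0.76 , 0.264, 0.002]), array([1.175, 1.328])]
```

View pics/scene0.png

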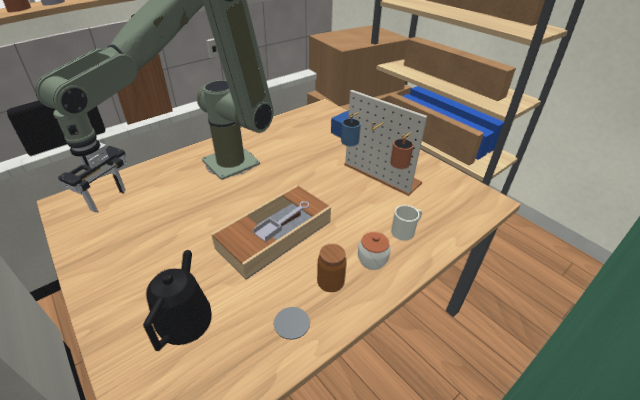

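View pics/side0.png

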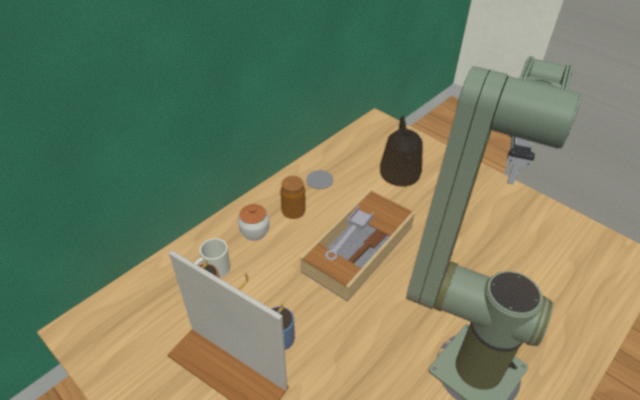

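The scene view shows the tray at the centre with the scoop across it (eye at about 303,204) and the peg at about 375,122. The side view agrees. The network positions fit the sizes given, so I'm moving over the scoop for a wrist look.

>>> drive_tool(
  moves=[
    [-1,[0.05,0.0,0.1],0.15],
    [-1,[0.258,0.44,0.12],1.28],
    [-1,[0.258,0.44,0.12],1.28],
    [-1,[0.258,0.44,0.12],1.28],
    [-1,[0.258,0.44,0.12],1.28],
  ],
)

```text
time_s: 1.9
position: [0.3632, -0.3433, 0.2804]
eef_rot: [180.0, 0.0, 68.7]
ft_force: [0.6, 0.3, -0.2]
opening: 0.0941
finger_force: 0.0
```

>>> drive_tool(
  moves=[
    [-1,[0.12,0.23,0.0],0.6],
    [-1,[0.12,0.23,0.0],0.6],
    [-1,[0.12,0.23,0.0],0.6],
    [-1,[0.12,0.23,0.0],0.6],
    [-1,[0.12,0.23,0.0],0.6],
  ],
)

```text
time_s: 2.4
position: [0.4789, -0.1214, 0.2803]
eef_rot: [180.0, 0.0, 102.9]
ft_force: [0.8, -0.7, 0.1]
opening: 0.0938
finger_force: 0.0
```

```bash
python3 - <<'E'
from h import *
print(bot.read_state()["dq"].round(1))
c=cam("wrist"); im=bot.capture("wrist"); cv2.imwrite("pics/w1.png",im)
for q,z in [("eye",.075),("scoop",.072),("opening",.072),("tray",0),("paddle",.006),("handle_end",.016),("blade_end",.011),("peg_tip",.291)]:
    r=bot.spot_point("wrist",q)
    for x in r[:1]: print(q,np.round(x["point"]),round(x["conf"],2),atz(c,x["point"],z).round(4))
E
```

```text
[ 59.4  12.3 -11.9   0.1  -0.8  63.6]
eye [368.  36.] 0.95 [0.5004 0.0267 0.075 ]
opening [335. 131.] 0.66 [ 0.4908 -0.0755  0.072 ]
tray [330. 138.] 0.87 [ 0.492  -0.0909  0.    ]
paddle [314. 140.] 0.58 [ 0.4721 -0.0973  0.006 ]
handle_end [336.  40.] 0.85 [0.4706 0.026  0.016 ]
```

View pics/w1.png

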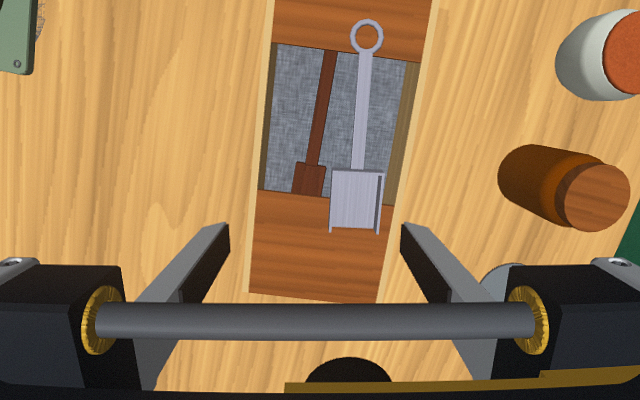

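The wrist view shows the scoop (eye 367,36, bowl 356,200), with the paddle handle to its left (332,50 to 312,165) and the opening's corners near (277,43), (421,62), (258,190) and (393,205). The arm was still coasting, so I'll take one settled measurement.

```bash
python3 - <<'E'
from h import *
s=bot.read_state();print(s["dq"].round(1),s["position"].round(4),s["eef_rot"].round(2))
c=cam("wrist"); im=bot.capture("wrist"); cv2.imwrite("pics/w2.png",im)
for q,z in [("eye",.075),("handle_end",.016),("opening",.072)]:
    for x in bot.spot_point("wrist",q)[:1]: print(q,np.round(x["point"]),round(x["conf"],2),atz(c,x["point"],z).round(4))
for q,z in [("scoop",.078),("paddle",.026)]:
    m=bot.cut_out("wrist",q)[0]["region"]
    for lo in range(0,400,14):
        v,u=np.where(m[lo:lo+3]); 
        if len(u): print(q,lo+1,u.min(),u.max(),atz(c,((u.min()+u.max())/2,lo+1),z)[:2].round(4), round(1e3*np.linalg.norm(atz(c,(u.max()+.5,lo+1),z)-atz(c,(u.min()-.5,lo+1),z))))
m=bot.cut_out("wrist","covers"); 
for k in m[:2]:print(k["conf"],k["rect"])
E
```

```text
[-0.1 -0.  -0.   0.1  0.1  0.1] [ 0.4778 -0.1248  0.28  ] [-1.7999e+02  1.0000e-02  1.0262e+02]
eye [369.  34.] 0.62 [0.5003 0.0252 0.075 ]
handle_end [335.  36.] 0.55 [0.468  0.0272 0.016 ]
opening [332. 126.] 0.61 [ 0.4847 -0.0746  0.072 ]
scoop 15 361 374 [0.4944 0.042 ] 14
scoop 29 352 383 [0.4977 0.0291] 33
scoop 43 354 381 [0.5011 0.0159] 29
scoop 57 360 372 [0.503  0.0023] 13
scoop 71 359 372 [ 0.5059 -0.0113] 15
scoop 85 358 371 [ 0.5084 -0.0252] 15
scoop 99 357 370 [ 0.5109 -0.0394] 15
scoop 113 356 369 [ 0.5135 -0.0537] 15
scoop 127 355 368 [ 0.5161 -0.0683] 15
scoop 141 354 366 [ 0.5182 -0.0832] 14
scoop 155 354 365 [ 0.5215 -0.0982] 13
scoop 169 333 385 [ 0.5248 -0.1135] 59
scoop 183 333 385 [ 0.5288 -0.1289] 60
scoop 197 333 384 [ 0.5322 -0.1448] 59
scoop 211 332 382 [ 0.5347 -0.1612] 58
scoop 225 330 381 [ 0.5372 -0.178 ] 60
paddle 57 324 337 [0.4679 0.0009] 16
paddle 71 322 335 [ 0.4692 -0.015 ] 17
paddle 85 319 332 [ 0.4693 -0.0314] 17
paddle 99 317 329 [ 0.47   -0.0479] 16
paddle 113 315 327 [ 0.4714 -0.0646] 16
paddle 127 312 325 [ 0.4721 -0.0816] 17
paddle 141 310 322 [ 0.4729 -0.099 ] 16
paddle 155 308 320 [ 0.4742 -0.1165] 16
paddle 169 296 326 [ 0.4744 -0.1346] 39
paddle 183 293 324 [ 0.4752 -0.153 ] 41
0.82 [250.2, 0.0, 180.4, 301.3]
```

View pics/w2.png

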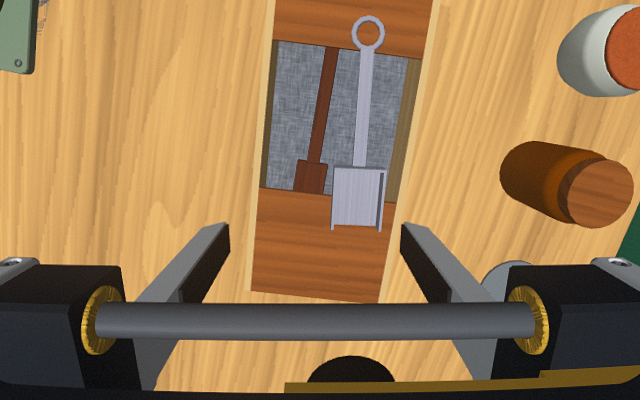

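Settled, it shows the eye at (369,34), the scoop handle along column ~362 and the paddle handle along (330,57) to (314,155). The measured widths of 14–16 mm match the sizes given. The scoop's yaw is about 100° and the grasp point about (0.522,-0.098).

>>> drive_tool(
  moves=[
    [0.15,[0.044,0.027,-0.04],-0.045],
    [0.15,[0.044,0.027,-0.08],-0.045],
    [0.15,[0.044,0.027,-0.12],-0.045],
    [0.15,[0.044,0.027,-0.15],-0.045],
    [0.15,[0.044,0.027,-0.15],-0.045],
  ],
)

```text
time_s: 3.7
position: [0.518, -0.0947, 0.1248]
eef_rot: [-179.4, -0.3, 100.2]
ft_force: [-1.3, 0.6, -0.1]
opening: 0.0576
finger_force: 0.0
```

```bash
python3 - <<'E'
from h import *
s=bot.read_state();print(s["dq"].round(1),s["position"].round(4),s["eef_rot"].round(2),s["opening"])
c=cam("wrist"); im=bot.capture("wrist"); cv2.imwrite("pics/w3.png",im)
for x in bot.spot_point("wrist","eye")[:1]: print(np.round(x["point"]),round(x["conf"],2),atz(c,x["point"],.075).round(4))
m=bot.cut_out("wrist","scoop")[0]["region"]
for lo in range(0,400,20):
        v,u=np.where(m[lo:lo+3]); 
        if len(u): print(lo+1,u.min(),u.max(),atz(c,((u.min()+u.max())/2,lo+1),.078)[:2].round(4))
# tray edges from previous settled image geometry: corners of opening in w2 (approx px)
E
```

```text
[-0.2 -3.2 -4.6  0.   2.4  0.1] [ 0.518  -0.0947  0.1248] [-179.44   -0.32  100.21] 0.05759448159340756
1 298 347 [0.4981 0.0354]
21 292 351 [0.4996 0.0242]
41 302 342 [0.5019 0.013 ]
61 310 332 [0.5034 0.0014]
81 310 332 [ 0.5056 -0.0103]
101 310 332 [ 0.5078 -0.0222]
121 310 331 [ 0.5097 -0.0345]
141 310 331 [ 0.512 -0.047]
161 311 331 [ 0.5147 -0.0597]
181 311 331 [ 0.5171 -0.0729]
201 311 330 [ 0.5193 -0.0864]
221 311 330 [ 0.5218 -0.1004]
241 278 362 [ 0.5241 -0.1148]
261 278 363 [ 0.5272 -0.1295]
281 279 362 [ 0.53   -0.1449]
301 279 361 [ 0.5326 -0.1608]
```

View pics/w3.png

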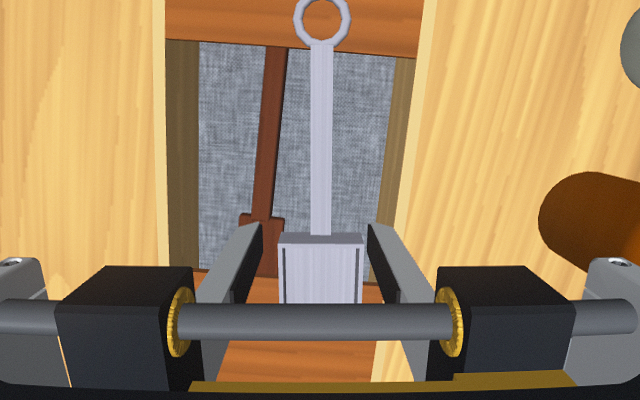

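The fingers straddle the handle (columns 310–331), just ahead of the bowl edge at row ~236. The axis and yaw agree, so I'm lowering and gripping.

>>> drive_tool(
  moves=[
    [0.15,[-0.001,0.002,-0.04],0],
    [0.15,[-0.001,0.002,-0.074],0],
    [0.15,[-0.001,0.002,-0.074],0],
    [0.6,[-0.001,0.002,-0.074],0],
    [1,[-0.001,0.002,-0.074],0],
  ],
  grip_force=45,
)

```text
time_s: 4.35
position: [0.524, -0.0953, 0.0592]
eef_rot: [179.7, 0.2, 100.2]
ft_force: [-0.2, 0.2, 0.5]
opening: 0.0276
finger_force: 0.0
```

>>> drive_tool(
  moves=[
    [1,[0,0,0],0],
    [1,[0,0,0],0],
    [1,[0,0,0],0],
    [1,[0,0,0],0],
  ],
)

```text
time_s: 4.75
position: [0.5228, -0.095, 0.0581]
eef_rot: [179.8, 0.1, 100.2]
ft_force: [-0.6, -0.0, 6.9]
opening: 0.0132
finger_force: 45.0
```

>>> drive_tool(
  moves=[
    [1,[0,0,0.02],0],
    [1,[0,0,0.06],0],
    [1,[0,0,0.11],0],
    [1,[0,0,0.16],0],
    [1,[0,0,0.21],0],
  ],
)

```text
time_s: 5.25
position: [0.5207, -0.0941, 0.268]
eef_rot: [-180.0, -0.0, 100.2]
ft_force: [0.8, 0.3, -0.8]
opening: 0.0134
finger_force: 45.0
```

>>> drive_tool(
  moves=[
    [1,[-0.01,0.03,0.04],-0.05],
    [1,[-0.02,0.08,0.07],-0.1],
    [1,[-0.03,0.13,0.07],-0.17],
    [1,[-0.032,0.17,0.07],-0.17],
    [1,[-0.032,0.2,0.07],-0.17],
  ],
)

```text
time_s: 5.75
position: [0.4883, 0.1086, 0.3371]
eef_rot: [179.9, -0.1, 90.6]
ft_force: [0.8, -1.3, -0.7]
opening: 0.0131
finger_force: 45.0
```

>>> drive_tool(
  moves=[
    [1,[0,0,0],0],
    [1,[0,0,0],0],
    [1,[0,0,0],0],
  ],
)

```text
time_s: 6.05
position: [0.4892, 0.1047, 0.3358]
eef_rot: [-180.0, 0.0, 90.4]
ft_force: [-0.2, 0.1, -0.5]
opening: 0.0131
finger_force: 45.0
```

```bash
python3 - <<'E'
from h import *
s=bot.read_state();print(s["dq"].round(1),s["position"].round(4),s["eef_rot"].round(2),s["opening"])
c=cam("wrist"); im=bot.capture("wrist"); cv2.imwrite("pics/w4.png",im)
C={"wrist":c}
for n in("scene","side"): C[n]=cam(n); cv2.imwrite(f"pics/{n}4.png",bot.capture(n))
for q,z in (("eye",s["position"][2]+.019),("peg_tip",.291),("peg_arm",.26)):
    ob=[]
    for n in C:
        for x in bot.spot_point(n,q)[:1]:
            ob.append((C[n],np.array(x["point"],float))); print(q,n,np.round(x["point"],1),round(x["conf"],2),atz(C[n],x["point"],z).round(4))
    if len(ob)>1: print(q,[np.round(t,4) for t in tri(ob)])
E
```

```text
[-0.7  0.2  0.   0.2  0.   0.1] [0.4892 0.1047 0.3358] [-1.7997e+02  4.0000e-02  9.0400e+01] 0.013083585804757158
eye scene [348.5 113.9] 0.56 [0.4864 0.2247 0.3548]
eye side [280.5 228.6] 0.72 [0.4911 0.2253 0.3548]
eye [array([0.4891, 0.2246, 0.3559]), array([0.5571, 0.769 ])]
peg_tip scene [374.  119.1] 0.57 [0.4809 0.3603 0.291 ]
peg_tip side [244.  271.1] 0.66 [0.4993 0.3401 0.291 ]
peg_tip [array([0.4934, 0.3449, 0.3009]), array([0.1837, 0.2769])]
peg_arm scene [376.8 123.4] 0.67 [0.4711 0.3901 0.26  ]
peg_arm side [237.2 290.8] 0.56 [0.4871 0.3755 0.26  ]
peg_arm [array([0.4816, 0.3784, 0.2682]), array([0.1401, 0.2185])]
```

View pics/w4.png

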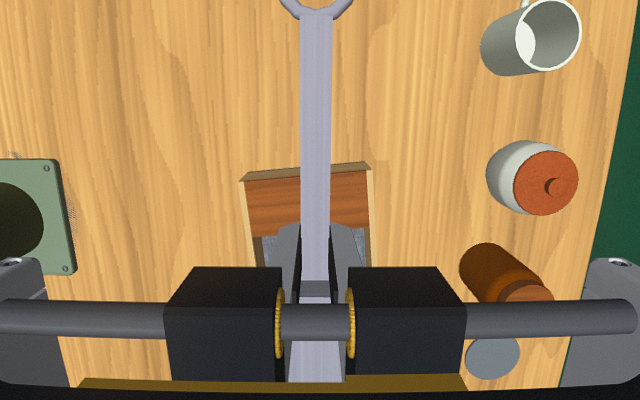

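The wrist view shows the scoop held level, with the eye only half in frame at (316,0) and the peg out of view. I'll raise the hand so the wrist camera sees the peg beside the eye.

>>> drive_tool(
  moves=[
    [1,[-0.02,0.0,0.05],0],
    [1,[-0.04,0.03,0.1],0],
    [1,[-0.05,0.07,0.13],0],
    [1,[-0.05,0.1,0.13],0],
    [1,[-0.05,0.1,0.13],0],
  ],
)

```text
time_s: 7.15
position: [0.4389, 0.2096, 0.4689]
eef_rot: [179.7, -0.2, 90.8]
ft_force: [0.1, 0.0, -1.6]
opening: 0.0133
finger_force: 45.0
```

>>> drive_tool(
  moves=[
    [1,[0,0,0],0],
    [1,[0,0,0],0],
  ],
)

```text
time_s: 7.35
position: [0.4392, 0.2049, 0.4649]
eef_rot: [-179.9, 0.1, 90.4]
ft_force: [0.3, -0.4, -0.9]
opening: 0.0132
finger_force: 45.0
```

```bash
python3 - <<'E'
from h import *
s=bot.read_state();print(s["dq"].round(1),s["position"].round(4),s["eef_rot"].round(2),s["opening"])
c=cam("wrist"); im=bot.capture("wrist"); cv2.imwrite("pics/w5.png",im)
for q,z in (("eye",s["position"][2]+.019),("peg_tip",.291),("peg_arm",.26)):
    for x in bot.spot_point("wrist",q)[:1]:
        print(q,np.round(x["point"],1),round(x["conf"],2),atz(c,x["point"],z).round(4))
cs=[cv2.imread("pics/scene4.png")[80:200,310:450],cv2.imread("pics/side4.png")[215:385,150:310]]
out=np.zeros((600,800,3),np.uint8)
a=cv2.resize(im,(480,300)); out[:300,:480]=a
b=cv2.resize(cs[0],(350,300),interpolation=cv2.INTER_CUBIC); out[300:,:350]=b
d=cv2.resize(cs[1],None,fx=1.76,fy=1.76,interpolation=cv2.INTER_CUBIC); out[300:300+d.shape[0],400:400+d.shape[1]]=d[:300]
cv2.imwrite("pics/m5.png",out)
E
```

```text
[-0.9  0.   0.4  0.2  0.2  0.2] [0.4392 0.2049 0.4649] [-1.799e+02  6.000e-02  9.042e+01] 0.01316404905334609
eye [492.5 207.9] 0.39 [0.5245 0.2281 0.4839]
peg_tip [370.1  36.5] 0.88 [0.4897 0.3386 0.291 ]
peg_arm [365.5   6.7] 0.95 [0.4885 0.3726 0.26  ]
```

View pics/m5.png

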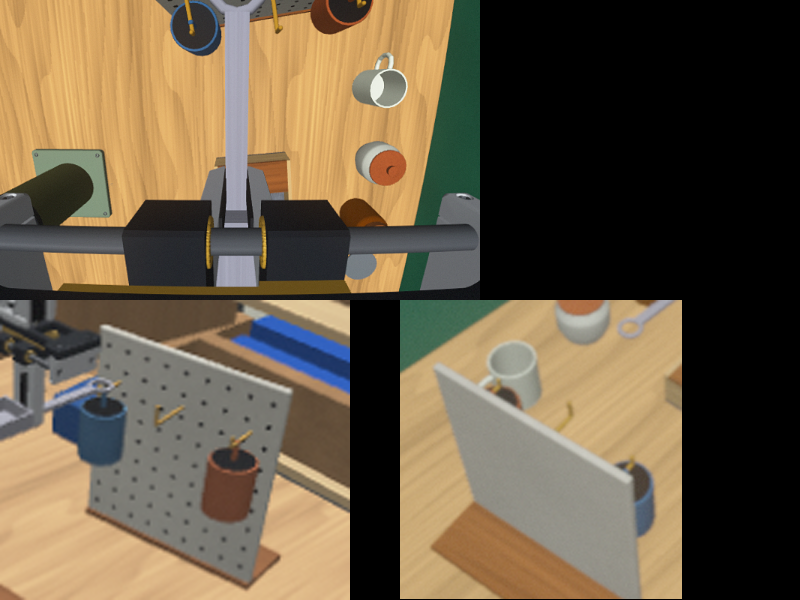

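The composite shows the peg tip in the wrist picture at (370,36), right of the eye, which is at (318,5). The board's top corners are at about (350,91) and (426,117) in the scene view, and (171,253) and (282,317) in the side view.

```bash
python3 - <<'E'
from h import *
cs,cd,cw=cam("scene"),cam("side"),cam("wrist")
for c,a,b in((cs,(350,90.8),(426.4,116.8)),(cd,(281.8,317.3),(171,253))):
    A,B=atz(c,a,.34),atz(c,b,.34); d=B-A; print(A.round(3),B.round(3),((A+B)/2).round(3),np.linalg.norm(d).round(3),np.degrees(np.arctan2(d[1],d[0])).round(1))
print(tri([(cs,np.array([374,119.1])),(cd,np.array([244,271.1])),(cw,np.array([370.1,36.5]))]))
print(tri([(cs,np.array([376.8,123.4])),(cd,np.array([237.2,290.8])),(cw,np.array([365.5,6.7]))]))
for P in([.4897,.3386,.291],[.4885,.3726,.26],[.492,.342,.291]): print([proj(c,P).round(1) for c in(cs,cd,cw)])
s=bot.read_state()["position"]; print(proj(cw,s+[0,.1215,.019]))
# refine pegtip by colour in wrist
im=cv2.imread("pics/w5.png"); h=cv2.cvtColor(im,cv2.COLOR_BGR2HSV)[0:60,345:395]
m=(h[...,0]>14)&(h[...,0]<28)&(h[...,1]>170)
for r in range(0,60,4):
    u=np.where(m[r])[0]; print(r,u.min()+345 if len(u) else'',u.max()+345 if len(u) else '')
E
```

```text
[0.327 0.382 0.34 ] [0.64  0.441 0.34 ] [0.483 0.412 0.34 ] 0.319 10.8
[0.32  0.386 0.34 ] [0.629 0.444 0.34 ] [0.475 0.415 0.34 ] 0.314 10.6
(array([0.49235227, 0.34189686, 0.29999709]), [np.float64(1.078880302102349), np.float64(1.0490708087512195), np.float64(7.003409503890972)])
(array([0.48519527, 0.37451007, 0.26750838]), [np.float64(0.8629272534913104), np.float64(1.7692790556128914), np.float64(4.999494322951244)])
[array([371.5, 121.8]), array([247.2, 273. ]), array([369.6,  36.3])]
[array([377. , 126.6]), array([237.8, 289.7]), array([365. ,   6.6])]
[array([372.7, 121.7]), array([245.4, 273.3]), array([372.1,  32.5])]
[318.11317705 -19.4101302 ]
0 361 366
4 362 367
8 363 367
12 363 368
16 364 368
20 364 382
24 365 369
28 365 370
32 366 370
36 366 376
40 367 373
44 368 370
48  
52  
56
```

>>> drive_tool(
  moves=[
    [1,[0.04,0.0,0.0],0.1],
    [1,[0.075,0.014,-0.03],0.18],
    [1,[0.075,0.014,-0.07],0.18],
    [1,[0.075,0.014,-0.12],0.18],
    [1,[0.075,0.014,-0.135],0.18],
  ],
)

```text
time_s: 8.05
position: [0.5111, 0.218, 0.3234]
eef_rot: [-179.2, 0.1, 100.7]
ft_force: [-0.5, -0.4, -0.8]
opening: 0.0135
finger_force: 45.0
```

>>> drive_tool(
  moves=[
    [1,[0,0,0],0],
    [1,[0,0,0],0],
    [1,[0,0,0],0],
  ],
)

```text
time_s: 8.35
position: [0.516, 0.22, 0.335]
eef_rot: [179.6, -0.0, 100.8]
ft_force: [-0.3, -0.6, -0.7]
opening: 0.0133
finger_force: 45.0
```

```bash
python3 - <<'E'
from h import *
s=bot.read_state();print(s["dq"].round(1),s["position"].round(4),s["eef_rot"].round(2),s["opening"])
cs,cd,cw=cam("scene"),cam("side"),cam("wrist")
im={}
for n in("scene","side"): im[n]=bot.capture(n); cv2.imwrite(f"pics/{n}6.png",im[n])
y=np.radians(s["eef_rot"][2]); E=s["position"]+np.array([np.cos(y)*.1215,np.sin(y)*.1215,.019]); print("eye pred",E)
for n,c in(("scene",cs),("side",cd)):
    print(n,"pred eye",proj(c,E).round(1))
    for q,z in(("eye",E[2]),("peg_tip",.291)):
        for x in bot.spot_point(n,q)[:1]: print(q,np.round(x["point"],1),round(x["conf"],2),atz(c,x["point"],z).round(4))
a=cv2.resize(im["scene"][90:150,340:420],(800,600),interpolation=cv2.INTER_CUBIC)[::1]
b=cv2.resize(im["side"][240:300,210:290],(800,600),interpolation=cv2.INTER_CUBIC)
out=np.zeros((600,800,3),np.uint8); out[:300,:400]=cv2.resize(a,(400,300)); out[:300,400:]=cv2.resize(b,(400,300))
cw_=bot.capture("wrist"); out[300:,:480]=cv2.resize(cw_,(480,300)); cv2.imwrite("pics/m6.png",out)
E
```

```text
[-0.  -0.1  0.2 -0.1 -0.2  0. ] [0.516 0.22  0.335] [ 1.7960e+02 -3.0000e-02  1.0076e+02] 0.013266032211691888
eye pred [0.49330526 0.33937547 0.35404852]
scene pred eye [374.3 105.6]
eye [370.3 105.1] 0.91 [0.4821 0.3311 0.354 ]
peg_tip [373.8 121.5] 0.96 [0.4933 0.3464 0.291 ]
side pred eye [243.4 255.3]
eye [242.2 254.2] 0.71 [0.4977 0.3392 0.354 ]
peg_tip [241.4 271.3] 0.62 [0.5033 0.3447 0.291 ]
```

View pics/m6.png

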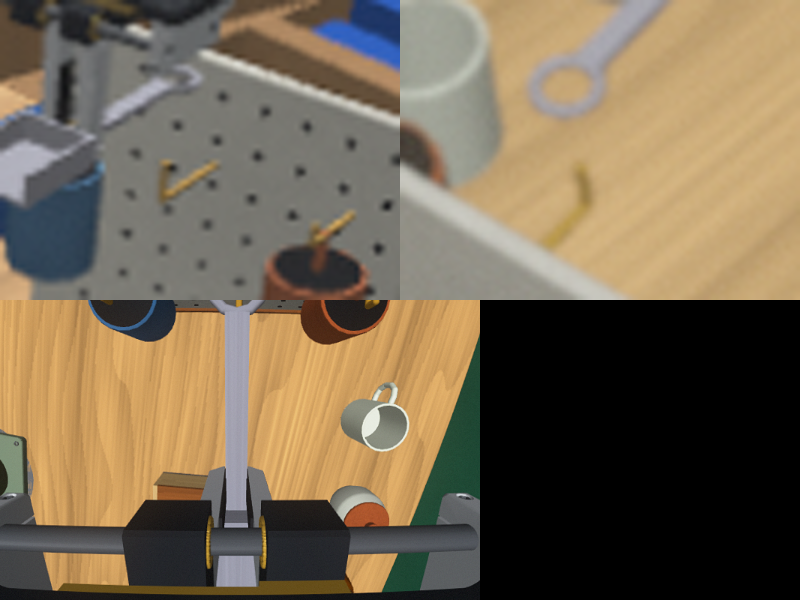

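The composite shows the ring centre at about (376.6,105.4) in the scene view and (243.6,257.0) in the side view. The tip is at (373.0,122.6) and (245.8,273.2). I'll triangulate both.

```bash
python3 - <<'E'
from h import *
cs,cd=cam("scene"),cam("side")
for a,b,z in(((376.6,105.4),(243.6,257.),.354),((373,122.6),(245.8,273.2),.291)):
    P,e=tri([(cs,np.array(a)),(cd,np.array(b))]); print(P.round(4),np.round(e,2),atz(cs,a,z).round(4),atz(cd,b,z).round(4))
E
```

```text
[0.4934 0.3445 0.353 ] [1.25 1.9 ] [0.4969 0.3469 0.354 ] [0.4893 0.3423 0.354 ]
[0.4939 0.3408 0.2886] [0.27 0.4 ] [0.4973 0.3382 0.291 ] [0.4916 0.3412 0.291 ]
```

Eye and tip agree within about 3 mm, against roughly 9 mm of clearance. Lowering gently.

>>> drive_tool(
  moves=[
    [1,[0,-0.001,-0.03],0],
    [1,[0,-0.001,-0.05],0],
    [1,[0,-0.001,-0.06],0],
    [1,[0,-0.001,-0.068],0],
    [1,[0,-0.001,-0.068],0],
  ],
)

```text
time_s: 9.2
position: [0.5139, 0.2186, 0.2622]
eef_rot: [-179.9, 0.0, 100.8]
ft_force: [-0.5, 0.2, -1.3]
opening: 0.0132
finger_force: 45.0
```

>>> drive_tool(
  moves=[
    [1,[0,0,-0.004],0],
    [1,[0,0,-0.008],0],
    [1,[0,0,-0.012],0],
    [1,[0,0,-0.012],0],
    [1,[0,0,-0.012],0],
  ],
)

```text
time_s: 9.7
position: [0.5142, 0.2187, 0.251]
eef_rot: [-180.0, 0.0, 100.8]
ft_force: [0.4, 0.4, -1.4]
opening: 0.013
finger_force: 45.0
```

```bash
python3 - <<'E'
from h import *
s=bot.read_state();print(s["position"].round(4),s["ft_force"].round(2),s["torque"].round(3))
cs,cd=cam("scene"),cam("side")
im={n:bot.capture(n) for n in("scene","side")}
out=np.zeros((300,800,3),np.uint8); out[:,:400]=cv2.resize(im["scene"][90:150,340:420],(400,300),interpolation=cv2.INTER_CUBIC); out[:,400:]=cv2.resize(im["side"][240:300,210:290],(400,300),interpolation=cv2.INTER_CUBIC)
cv2.imwrite("pics/m7.png",out)
E
```

```text
[0.5142 0.2187 0.251 ] [ 0.42  0.38 -1.36] [ 0.017 -0.064 -0.04 ]
```

View pics/m7.png

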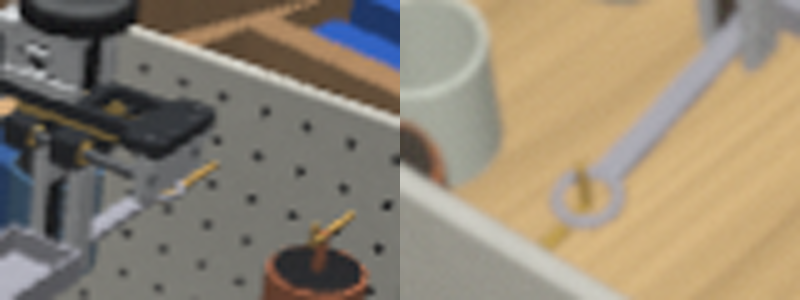

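The side crop shows the brass tip sticking up through the ring (about 585,175 in the crop). Now releasing.

>>> drive_tool(
  moves=[
    [-1,[0,0,0],0],
    [-1,[0,0,0],0],
    [-1,[0,0,0],0],
    [-1,[0,0,0],0],
    [-1,[0,0,0],0],
  ],
)

```text
time_s: 10.3
position: [0.5143, 0.2187, 0.2511]
eef_rot: [180.0, 0.0, 100.8]
ft_force: [0.0, 0.0, 0.6]
opening: 0.0499
finger_force: 0.0
```

>>> drive_tool(
  moves=[
    [-1,[0,0,0],0],
    [-1,[0,0,0.02],0],
    [-1,[0,0,0.06],0],
    [-1,[0,0,0.1],0],
    [-1,[0,0,0.12],0],
  ],
)

```text
time_s: 10.8
position: [0.5154, 0.219, 0.3754]
eef_rot: [179.6, -0.0, 100.8]
ft_force: [0.5, 0.4, -0.0]
opening: 0.0897
finger_force: 0.0
```

>>> drive_tool(
  moves=[
    [-1,[0,-0.03,0],0],
    [-1,[-0.01,-0.08,0],0],
    [-1,[-0.02,-0.13,0],0],
    [-1,[-0.02,-0.18,0],0],
    [-1,[-0.03,-0.23,-0.02],0],
  ],
)

```text
time_s: 11.3
position: [0.4867, -0.0075, 0.3558]
eef_rot: [179.7, 0.2, 100.8]
ft_force: [0.0, -1.3, -0.2]
opening: 0.0937
finger_force: 0.0
```

```bash
python3 - <<'E'
from h import *
ob=[]
for n in("scene","side"):
    c=cam(n); cv2.imwrite(f"pics/{n}8.png",bot.capture(n))
    for q in("eye","scoop"):
        for x in bot.spot_point(n,q)[:1]: print(n,q,np.round(x["point"],1),round(x["conf"],2)); ob+=[(c,np.array(x["point"],float))]*(q=="eye")
    r=bot.find_in(n,"scoop"); print(r[0]["rect"],r[0]["conf"])
if len(ob)>1: print(tri(ob))
s=bot.read_state();print(s["position"].round(4),s["eef_rot"].round(1),s["dq"].round(1))
E
```

```text
scene eye [376.3 125.2] 0.86
scene scoop [376.  148.3] 0.54
[366.7, 127.6, 15.5, 46.5] 0.73Traceback (most recent call last):
  File "<stdin>", line 7, in <module>
IndexError: list index out of range
```

The scoop hangs: its box in the scene view is upright, 15×46 px, below the eye at (376,125). The board hides it from the side view. Next, the paddle and tray geometry from the settled picture w2.

```bash
python3 - <<'E'
from h import *
p=bot.camera_params("wrist"); T=np.eye(4); T[:3,:3]=R.from_euler('xyz',[-179.99,.01,102.62],degrees=True).as_matrix(); T[:3,3]=[.4778,-.1248,.28]; T=T@p["hand_eye"]
c=(np.array(p["mtx"]),p["k1"],T[:3,3],T[:3,:3])
for a in((277,41),(422,59),(259,188),(393,204)): print(a,atz(c,a,.071).round(4))
for a in((298,160),(327,164)): print("junction",atz(c,a,.016).round(4))
s=bot.read_state();print(s["position"].round(4),s["eef_rot"].round(1),s["dq"].round(1),s["time_s"])
E
```

```text
(277, 41) [ 0.4092 -0.0015  0.071 ]
(422, 59) [0.5622 0.0148 0.071 ]
(259, 188) [ 0.4197 -0.161   0.071 ]
(393, 204) [ 0.5749 -0.1459  0.071 ]
junction [ 0.456  -0.1287  0.016 ]
junction [ 0.4934 -0.1257  0.016 ]
[ 0.4859 -0.0039  0.354 ] [179.9   0.  100.9] [ 0.3  0.2  0.1 -0.1 -0.  -0.1] 11.7
```

>>> drive_tool(
  moves=[
    [-0.06,[-0.016,-0.013,-0.04],-0.143],
    [-0.06,[-0.016,-0.013,-0.09],-0.143],
    [-0.06,[-0.016,-0.013,-0.14],-0.143],
    [-0.06,[-0.016,-0.013,-0.19],-0.143],
    [-0.06,[-0.016,-0.013,-0.23],-0.143],
  ],
)

```text
time_s: 12.2
position: [0.4687, -0.0166, 0.1211]
eef_rot: [-179.9, -0.0, 92.7]
ft_force: [-0.1, -0.4, -0.8]
opening: 0.0576
finger_force: 0.0
```

>>> drive_tool(
  moves=[
    [-0.06,[0,0,0],0],
    [-0.06,[0,0,0],0],
    [-0.06,[0,0,0],0],
  ],
)

```text
time_s: 12.5
position: [0.4722, -0.0183, 0.1263]
eef_rot: [179.7, 0.1, 92.6]
ft_force: [-0.7, 0.4, 0.2]
opening: 0.0498
finger_force: 0.0
```

```bash
python3 - <<'E'
from h import *
s=bot.read_state();print(s["position"].round(4),s["eef_rot"].round(2),s["opening"],s["dq"].round(1))
c=cam("wrist"); im=bot.capture("wrist"); cv2.imwrite("pics/w9.png",im)
m=bot.cut_out("wrist","paddle")
if m:
  print(m[0]["conf"],m[0]["rect"]); m=m[0]["region"]
  for lo in range(0,400,20):
    u=np.where(m[lo])[0]
    if len(u): print(lo,u.min(),u.max(),atz(c,((u.min()+u.max())/2,lo),.026)[:2].round(4))
E
```

```text
[ 0.4722 -0.0183  0.1263] [1.7969e+02 8.0000e-02 9.2650e+01] 0.04976604134071947 [-0.5 -0.7 -0.4 -0.  -0.3  0. ]
0.73 [292.6, 176.4, 39.7, 188.2]
180 302 320 [ 0.4685 -0.0082]
200 302 320 [ 0.4692 -0.0252]
220 302 320 [ 0.47   -0.0427]
240 303 320 [ 0.4712 -0.0608]
260 303 320 [ 0.472  -0.0794]
280 303 320 [ 0.4728 -0.0988]
300 292 332 [ 0.4741 -0.1188]
360 293 332 [ 0.4774 -0.184 ]
```

View pics/w9.png

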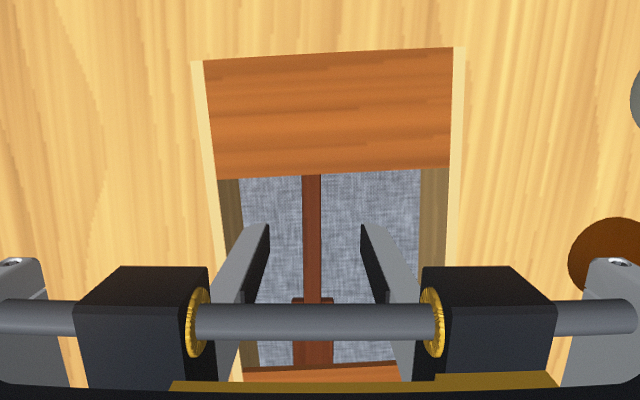

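The wrist view shows the handle (columns 302–320) midway between the open fingers and clear of the short cover's edge at row ~175. Lowering, then gripping lightly.

>>> drive_tool(
  moves=[
    [-0.06,[-0.001,0,-0.04],0],
    [-0.06,[-0.001,0,-0.08],0],
    [-0.06,[-0.001,0,-0.105],0],
    [-0.06,[-0.001,0,-0.114],0],
    [-0.06,[-0.001,0,-0.114],0],
  ],
  grip_force=6,
)

```text
time_s: 13.1
position: [0.4687, -0.0184, 0.0095]
eef_rot: [-180.0, -0.0, 92.6]
ft_force: [0.3, 0.4, 0.2]
opening: 0.0496
finger_force: 0.0
```

>>> drive_tool(
  moves=[
    [0.7,[0,0,0],0],
    [1,[0,0,0],0],
    [1,[0,0,0],0],
    [1,[0,0,0],0],
    [1,[0,0,0],0],
  ],
)

```text
time_s: 13.6
position: [0.469, -0.0184, 0.01]
eef_rot: [179.9, 0.0, 92.6]
ft_force: [0.0, -0.0, 3.4]
opening: 0.0161
finger_force: 6.0
```

>>> drive_tool(
  moves=[
    [1,[0.0005,-0.008,0.001],0],
    [1,[0.001,-0.016,0.001],0],
    [1,[0.0015,-0.024,0.001],0],
    [1,[0.002,-0.032,0.001],0],
    [1,[0.0025,-0.04,0.001],0],
  ],
)

```text
time_s: 14.1
position: [0.4708, -0.0592, 0.0102]
eef_rot: [-180.0, -0.0, 92.5]
ft_force: [-0.1, -0.7, -0.9]
opening: 0.0159
finger_force: 6.0
```

>>> drive_tool(
  moves=[
    [1,[0,0,0],0],
    [1,[0,0,0.005],0],
    [1,[0,0,0.012],0],
    [1,[0,0,0.02],0],
    [1,[0,0,0.02],0],
  ],
  grip_force=3,
)

```text
time_s: 14.6
position: [0.4723, -0.0584, 0.032]
eef_rot: [179.8, 0.1, 92.6]
ft_force: [0.2, 0.3, 0.1]
opening: 0.016
finger_force: 3.0
```

```bash
cat > look.py <<'E'
from h import *
import sys
s=bot.read_state();print(s["position"].round(4),s["ft_force"].round(2),s["torque"].round(3),s["opening"].round(4),s["finger_force"],s["time_s"])
ob={"handle_end":[],"blade_end":[]}
for n in("scene","side","wrist"):
    c=cam(n); cv2.imwrite(f"pics/{n}_{s['time_s']:.1f}.png",bot.capture(n))
    for q in ob:
        for x in bot.spot_point(n,q)[:1]:
            print(n,q,np.round(x["point"],1),round(x["conf"],2))
            if x["conf"]>.3: ob[q].append((c,np.array(x["point"],float)))
for q in ob:
    if len(ob[q])>1: print(q,*[np.round(t,3) for t in tri(ob[q])])
E
python3 look.py
```

```text
Traceback (most recent call last):
  File "look.py", line 3, in <module>
    s=bot.read_state();print(s["position"].round(4),s["ft_force"].round(2),s["torque"].round(3),s["opening"].round(4),s["finger_force"],s["time_s"])
                                                                                                ^^^^^^^^^^^^^^^^^^
AttributeError: 'float' object has no attribute 'round'
```

```bash
sed -i 's/s\["opening"\].round(4)/s["opening"]/' look.py; python3 look.py
```

```text
[ 0.4723 -0.0584  0.032 ] [0.25 0.28 0.09] [ 0.013 -0.028 -0.039] 0.016038822147924688 2.9990622773766518 14.6
scene handle_end [290.3 209.9] 0.43
scene blade_end [379.1 149.6] 0.28
side handle_end [346.8 257.3] 0.62
side blade_end [241.8 271. ] 0.71
wrist handle_end [316.8 156.6] 0.77
handle_end [ 0.47  -0.011  0.053] [0.234 0.424 2.905]
```

>>> drive_tool(
  moves=[
    [1,[0,0,0.01],0],
    [1,[0,0,0.02],0],
    [1,[0,0,0.03],0],
    [1,[0,0,0.042],0],
    [1,[0,0,0.042],0],
  ],
)

```text
time_s: 15.55
position: [0.4729, -0.0588, 0.0748]
eef_rot: [179.7, 0.1, 92.6]
ft_force: [0.4, 0.3, -0.0]
opening: 0.0162
finger_force: 3.0
```

```bash
python3 look.py
```

```text
[ 0.4729 -0.0588  0.0748] [ 0.39  0.34 -0.03] [ 0.012 -0.086 -0.001] 0.016201019409626278 2.9989852756261826 15.55
scene blade_end [262.3 223.2] 0.72
side handle_end [346.9 250.1] 0.71
wrist handle_end [316.6 165.4] 0.93
handle_end [ 0.47  -0.014  0.085] [0.722 4.47 ]
```

```bash
python3 - <<'E'
from h import *
c=cam("wrist"); s=bot.read_state(); y=np.radians(92.65); f=np.array([np.cos(y),np.sin(y),0])
for L in (.045,.048):
  print(L,[(t,proj(c,s["position"]+f*L*np.cos(np.radians(t))+[0,0,.006+L*np.sin(np.radians(t))]).round(1)[1]) for t in(0,6,12,18,24)])
E
```

```text
0.045 [(0, np.float64(157.5)), (6, np.float64(159.4)), (12, np.float64(162.5)), (18, np.float64(166.7)), (24, np.float64(172.1))]
0.048 [(0, np.float64(151.5)), (6, np.float64(153.4)), (12, np.float64(156.5)), (18, np.float64(160.9)), (24, np.float64(166.6))]
```

The wrist rows fit the paddle pivoting freely to about 17°, with its handle end around 88 mm high. Drawing it out on a steepening slant.

>>> drive_tool(
  moves=[
    [1,[0,0,0.004],0],
    [1,[-0.001,0.008,0.01],0],
    [1,[-0.0015,0.016,0.016],0],
    [1,[-0.002,0.024,0.022],0],
    [1,[-0.0025,0.03,0.026],0],
  ],
)

```text
time_s: 16.5
position: [0.4686, -0.0274, 0.0992]
eef_rot: [179.9, 0.0, 92.6]
ft_force: [-0.4, -0.0, -0.2]
opening: 0.0162
finger_force: 3.0
```

>>> drive_tool(
  moves=[
    [1,[0,0.004,0.012],0],
    [1,[-0.0005,0.008,0.024],0],
    [1,[-0.001,0.012,0.036],0],
    [1,[-0.0015,0.016,0.048],0],
    [1,[-0.0015,0.019,0.058],0],
  ],
)

```text
time_s: 17.0
position: [0.4673, -0.0091, 0.1578]
eef_rot: [179.9, 0.0, 92.6]
ft_force: [0.5, 0.8, -1.0]
opening: 0.0159
finger_force: 3.0
```

```bash
python3 look.py
```

```text
[ 0.4673 -0.0091  0.1578] [ 0.49  0.8  -1.02] [-0.043 -0.098  0.018] 0.01588499103908066 2.9998666048049927 17.0
scene handle_end [294.7 168.4] 0.79
scene blade_end [405.5 230.4] 0.65
side handle_end [341.4 234.1] 0.53
side blade_end [369.5 243.6] 0.6
wrist handle_end [316.8 195.3] 0.65
handle_end [0.461 0.027 0.204] [ 2.062  1.775 12.294]
blade_end [0.627 0.054 0.102] [72.701 76.701]
```

>>> drive_tool(
  moves=[
    [1,[-0.001,0.01,0.01],0],
    [1,[-0.001,0.02,0.025],0],
    [1,[-0.001,0.025,0.045],0],
    [1,[-0.001,0.025,0.065],0],
    [1,[-0.001,0.025,0.085],0],
  ],
)

```text
time_s: 17.95
position: [0.4652, 0.0162, 0.2419]
eef_rot: [-179.9, 0.0, 92.6]
ft_force: [-0.1, 0.4, -0.7]
opening: 0.0161
finger_force: 3.0
```

>>> drive_tool(
  moves=[
    [1,[0,0,0.025],0],
    [1,[0,0,0.05],0],
    [1,[0,0,0.08],0],
    [1,[0,0,0.11],0],
    [1,[0,0,0.14],0],
  ],
)

```text
time_s: 18.45
position: [0.4651, 0.016, 0.3823]
eef_rot: [-179.9, 0.0, 92.6]
ft_force: [0.2, -0.1, -0.2]
opening: 0.016
finger_force: 3.0
```

>>> drive_tool(
  moves=[
    [1,[0,-0.02,0.02],0],
    [1,[0,-0.04,0.04],0],
    [1,[0,-0.05,0.05],0],
    [1,[0,-0.05,0.05],0],
    [1,[0,-0.05,0.05],0],
  ],
  grip_force=12,
)

```text
time_s: 18.95
position: [0.4655, -0.0339, 0.4303]
eef_rot: [-179.9, -0.1, 92.6]
ft_force: [-0.4, 0.3, -0.9]
opening: 0.0158
finger_force: 12.0
```

>>> drive_tool(
  moves=[
    [1,[0,0,0],0],
    [1,[0,0,0],0],
    [1,[0,0,0],0],
    [1,[0,0,0],0],
    [1,[0,0,0],0],
  ],
)

```text
time_s: 19.45
position: [0.4659, -0.0341, 0.4312]
eef_rot: [-180.0, -0.0, 92.6]
ft_force: [-0.8, 0.4, -1.0]
opening: 0.0158
finger_force: 12.0
```

```bash
python3 look.py; python3 - <<'E'
from h import *
cs=cam("scene")
for n in("scene","side"):
  bot.capture(n)
  for q in("paddle","scoop"):
    r=bot.find_in(n,q); print(n,q,[(np.round(x["rect"]),round(x["conf"],2)) for x in r[:1]])
s=bot.read_state()["position"]; print("scene tcp px",proj(cs,s), "hang end",proj(cs,s+[0,0,-.2]),"side",proj(cam("side"),s+[0,0,-.2]))
E
```

```text
[ 0.4659 -0.0341  0.4312] [-0.83  0.36 -0.98] [-0.047 -0.091  0.01 ] 0.01578956690937807 11.999887526035309 19.45
scene handle_end [402.8 232. ] 0.75
scene blade_end [271.5 170.9] 0.68
side handle_end [356.7 147.1] 0.88
side blade_end [360.2 208.2] 0.69
wrist handle_end [316.4 242.2] 0.78
wrist blade_end [316.5 200. ] 0.89
handle_end [ 0.65  -0.073  0.29 ] [104.793  41.409 183.934]
blade_end [ 0.466 -0.064  0.236] [2.653 3.392 3.449]
scene paddle []
scene scoop [(array([368., 130.,  15.,  48.]), 0.59)]
side paddle [(array([352., 144.,  18.,  66.]), 0.73)]
side scoop []
scene tcp px [278.37719085 112.25573181] hang end [281.73367722 169.87841193] side [356.12947731 213.13104387]
```

The paddle hangs still with its blade end at about 0.236 m, well above 0.122 m. The scoop is still on the peg, so I'm handing in.

```bash
python3 -c "
from plant import bot
print(bot.close_job())"
```

```text
the job is handed in; nothing more can be done
None
```

I handed the job in at about 20 s of the 58 s limit: the scoop hangs by its eye on the peg, let go, and the gripper holds the paddle still, its blade end about 0.24 m above the worktop; the hand-in returned no verdict.

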